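# Turn the chill-ball dish to the food jar

### The arm

A 6-joint arm with a two-finger parallel gripper is mounted at the origin on the work surface. World frame = base frame: x ahead of the robot, y to its left, z up, the work surface at z = 0. Lengths are in m, angles in rad, forces in N, time in s.
With the tool pointing down it reaches from about 0.3 to 0.775 m from the base axis. Payload 14.6 kg.
Tool frame: the origin (TCP) lies midway between the tips of the shut fingers; the grasp point (between the pads) lies 19 mm behind it; z points along the fingers, x is the direction in which the jaws open and shut, and the axes are right-handed (so a half turn about z gives the same grasp; the last joint's range is limited). The gripper opens to 94 mm and grips with 3 to 60 N. Pads are 16 mm wide; open, the fingers measure 119 mm over their backs; the gripper's body (75 mm by 177 mm) begins 78 mm behind the grasp point.
Start: joints at [1.085, 0.3, 1.521, -0, 1.321, -0.067], TCP at [0.224, 0.502, 0.205] pointing down, gripper open.
Joint ranges: [-3.03, 3.03], [-0.79, 2.21], [0.23, 2.52], [-1.04, 4.18], [0, 3.07], [-2.55, 2.55]. Speed limits (rad/s): [2.22, 2.22, 2.57, 3.14, 3.14, 3.14].

### API

Orientations are given as a unit quaternion [x, y, z, w].
In Python, from workcell import arm, camera, camera_params, hand_in gives the robot as it stands.
- The arm moves only by the tool play_rows, never from a script. Its argument "moves" is a list that holds one entry, the list of rows, each a list of 7 numbers: the shift along the world's x, y, z normalised to -1 to 1, where 1 is 0.3 m, then the turn, a rotation vector about the world's x, y, z normalised to -1 to 1, where 1 is pi rad, then the opening, from 0 (shut) to 1 (fully open). In form: [[[tx, ty, tz, ax, ay, az, gripper], ...]]. A call has exactly 5 rows; each row shifts and turns the commanded pose from where the row before left it; what a row does not reach is not made up. A row lasts 1/10 s, in which the tool goes at most 50 mm and 8.59 degrees, less where a joint would pass 70% of its speed; a pose out of reach is approached as far as the arm can. A call with a number of a shift or a turn outside -1 to 1 is refused whole. A call with a gripper value outside its range is refused whole. The fingers move at their own pace and stop on an object; the grip force is fixed at half the most. Time passes only in rows, so rows that do not move let the fingers close, or fill a call up. It gives the time, the measured TCP pose, the force and the opening at its end, in the units of the state.
- arm.get_state(): the state, without advancing time (a new reading comes with each control period).
- camera(name): name is "side" or "top" or "wrist"; returns (picture, depth): 400x640x3 uint8, red, green, blue; 400x640 float32, m along the optical axis (not along the pixel's ray), 0 where there is no reading.
- camera_params(name): a dict with "fx", "fy", "cx", "cy" (pixels), "R" (3x3) and "t" (3): a world point X has camera coordinates R X + t; the wrist camera has in their place "hand_eye" (4x4, takes a point from camera to tool coordinates, whose origin is the TCP and whose axes are the tool frame's). Camera axes: x right, y down, z forward; pixel columns grow to the right and rows downward; lengths in m; the calibration is good to about 2 mm. A picture is of the moment at which its call begins: read the wrist's pose just before it. camera_params takes no time and is no camera call.
- hand_in(): hands the job in, once; it reports no verdict.
The state is a dict: "t": time; "joint_pos": joint angles; "dq": joint speeds; "joint_efforts": joint torques, N m; "ee_pos": TCP position; "orientation": TCP orientation; "wrist_force": force on the tool from outside, world axes, zero at the start; "ft_torque": the same for the moment, N m; "opening": finger opening in m.
Only numpy, scipy, OpenCV 4.12 (cv2) and the standard library are available. Lean on these libraries where they do the work, as an engineer would, in place of code of your own. Each camera call takes 0.05 s, during which the arm holds its last target.

### The job

Pick up the blue dish by the middle of its wooden handle, lift it clear of the wooden trivet, and turn it a quarter turn towards the open purple food jar, so that its spout, which now points squarely off the trivet away from the robot, points to the jar's side of the trivet. Then carry it, without turning it further, until the tip of the spout is held over the jar's mouth, a few centimetres above it, ready for tipping, and finish while still holding it there, still and level. Do not touch the steel ball, keep it in the middle of the dish all the way, and see that nothing else on the bench is knocked or shifted.

Things in the scene. Friction and masses are not known exactly. Their poses are not given: they have to be found in the camera images.
- dish: Loose blue dish on the trivet, radius 70 mm, rim 28 mm high, 0.25 kg. Inside a shallow cone, slope 9 degrees: the ball rolls off the middle if it tips more or is jerked. Origin: centre of its underside; x along the open spout, z up. An arched handle spans it along its y: thin steel stays at y = +-68 mm, a level wooden bar on top, 59 mm above the ball
- dish_handle (a point): Middle of the dish's wooden bar handle, the place to grip: 105 mm straight above the dish's underside centre. The bar is 14 mm wide (dish x), 16 mm tall and 136 mm long (dish y); pinch it across its 14 mm width from above. Axes as the dish's
- dish_centre (a point): Lowest point of the inside of the dish, in its middle, 8 mm above its underside: where the ball sits
- dish_lip (a point): Tip of the dish's open spout, on its upper face: 90 mm along the dish's x from its centre and 23 mm above its underside. Spout 40 mm wide, open at the end
- ball: The loose steel chill ball in the dish; its origin lies on its surface and turns with it: use ball_center
- ball_center (a point): Centre of the loose steel chill ball, 30 mm diameter, 40 g, resting in the middle of the dish
- trivet: Fixed square wooden trivet, 150 x 150 x 15 mm high, slats along its x. Origin: centre of its underside, z up. At the start the dish stands on its middle, dish x along trivet x (spout away from the robot); the jar stands off its +y or -y side. After the quarter turn the spout lies along the trivet's y, to the jar's side
- jar: Purple insulated food jar, open at the top, loose, 90 mm outer diameter, 110 mm high, 0.4 kg; mouth 72 mm inside. Origin: centre of its underside on the bench, z up. It stands 210 to 250 mm to one side of the trivet's centre
- jar_mouth (a point): Centre of the jar's mouth, level with its rim, 110 mm above its underside
- container: Clear food container with clear lid and blue clips, 110 x 132 x 68 mm high, loose; stands on the other side of the trivet. Leave alone. Origin: centre of its underside
- ice_block: Black ice block, 75 x 110 x 26 mm, lying beyond the trivet. Leave alone. Origin: centre of its underside
- jar_lid: The jar's dark purple screw lid, 88 mm diameter, 26 mm high, lying beyond the trivet. Leave alone. Origin: centre of its underside
- chopstick_a: Bamboo chopstick 7 x 230 x 7 mm lying along its y beyond the trivet. Leave alone. Origin: middle of its underside
- chopstick_b: The second chopstick, like the first, beside the first. Leave alone. Origin: middle of its underside
There are look-alikes about, which are no part of the job. What is shaped like the dish but green or turquoise is not meant.

How it is judged:
On the way, in this order (a step that is already met when the one before it is completed fails the run):
1. the dish is lifted at least 30 mm clear of the trivet by its handle, level, ball in the middle (z of dish in the frame of trivet above 0.045 m and contact force between the fingers and dish above 0.5 N and angle between dish's own z axis and vertical below 0.15 rad and horizontal distance between ball_center and dish_centre below 0.015 m and distance between the grasp point and dish_handle below 0.05 m), for 0.2 s.
2. held in the air, it is turned a quarter turn (within 0.2 rad of the trivet's y) with the spout to the jar's side, level, ball in the middle (all of step 1 and angle between the x axis of dish and the y axis of trivet, either way round below 0.2 rad and x of jar_mouth in the frame of dish above 0.02 m), for 0.2 s.
At the end, for the whole second after the job is handed in: Dish held by its bar (within 50 mm of its middle), still in the air, level within 0.12 rad, a quarter turn (within 0.2 rad) towards the jar's side; spout tip within 30 mm of the jar mouth's axis, 10 to 80 mm above the rim, not touching; ball within 12 mm of the middle; others moved under 15 mm (angle between the x axis of dish and the y axis of trivet, either way round below 0.2 rad and x of jar_mouth in the frame of dish above 0.02 m and horizontal distance between dish_lip and jar_mouth below 0.03 m and z of dish_lip in the frame of jar_mouth between 0.01 and 0.08 m and contact force between the fingers and dish above 0.5 N and contact force between dish and jar below 0.2 N and contact force between dish and trivet below 0.2 N and angle between dish's own z axis and vertical below 0.12 rad and horizontal distance between ball_center and dish_centre below 0.012 m and height (world z) of ball_center above 0.1 m and linear speed of dish below 0.03 m/s and angular speed of dish below 0.15 rad/s and distance of each of jar, container from where it was at the start of the episode below 0.015 m and angle between jar's own z axis and vertical below 0.1 rad and distance between the grasp point and dish_handle below 0.05 m); the arm keeps its last pose, push and grip.
It fails at once if the ball leaves the middle of the dish (its centre more than 35 mm from the lowest point, about 30 mm sideways) (distance between ball_center and dish_centre above 0.035 m).
It fails at once if the dish is tipped by more than 0.25 rad (angle between dish's own z axis and vertical above 0.25 rad).
It fails at once if the robot touches the ball (contact force between any of the fingers, the arm and ball above 0.3 N).
It fails at once if the jar is shifted or tipped (distance of jar from where it was at the start of the episode above 0.015 m or angle between jar's own z axis and vertical above 0.15 rad).
It fails at once if another thing on the bench is shifted by more than 15 mm (distance of any of container, ice_block, jar_lid, chopstick_a, chopstick_b from where it was at the start of the episode above 0.015 m).
It also fails if it takes over 45 s, if anything falls off the work surface, if the arm or the gripper's body presses on something with over 40 N, if the wrist force passes 120 N, or if a joint passes its speed limit or range.

## Working session

There is one attempt and no reset: what is moved stays moved. The work goes in short steps, Python scripts to look and compute and a tool call to move; the robot and the scene stay as the last step left them, time stands still between calls to the robot, and variables do not carry over. Pictures are saved under pics/ and viewed, and the job is handed in when it is done.

Besides the shell and the picture viewer there is one more tool, called after "Request:" as name([rows], argument=value, ...), one row to a line, values as JSON. play_rows: Moves the arm, as the interface text tells. Scaled input: -1 to 1 covers 0.3 m each way for a shift and pi rad each way for a turn. Its arguments: {"type":"object","properties":{"moves":{"type":"array"}},"required":["moves"]}

```bash
mkdir -p pics; ls; cat > h.py <<'E'
import numpy as np, cv2
from workcell import arm, camera, camera_params, hand_in
def snap(n,f):
    p,d=camera(n); cv2.imwrite(f'pics/{f}.png',p[:,:,::-1]); np.save(f'pics/{f}.npy',d); return p,d
def world(n,d,mask=None):
    c=camera_params(n); v,u=np.indices(d.shape)
    P=np.stack([(u-c['cx'])/c['fx']*d,(v-c['cy'])/c['fy']*d,d],-1)
    return (P-np.array(c['t']))@np.array(c['R'])
E
python3 - <<'E'
from h import *
print(arm.get_state())
for n in('top','side'):
    p,d=snap(n,n+'0'); print(camera_params(n))
E
```

```text
pics
{'t': 0.0, 'joint_pos': array([ 1.08540823e+00,  3.00517318e-01,  1.52158096e+00, -1.53804058e-05,
        1.32070643e+00, -6.65946127e-02]), 'dq': array([ 4.30382108e-04,  7.46875796e-05, -8.65995461e-05, -6.32786462e-04,
        1.83249488e-03,  5.60275813e-04]), 'joint_efforts': array([-7.49063183e-04, -5.31810093e+01, -3.52744353e+01,  7.07768602e-02,
        2.43422430e-02, -9.95453934e-05]), 'ee_pos': array([0.22354152, 0.50223181, 0.20486103]), 'orientation': array([ 8.38646081e-01,  5.44676403e-01, -5.25450281e-04,  3.02039354e-04]), 'wrist_force': array([ 0.13916697, -0.21662358,  0.07352419]), 'ft_torque': array([0.00463391, 0.02291716, 0.02560886]), 'opening': 0.09400392785970398}
{'fx': 436.27563215877547, 'fy': 436.27563215877547, 'cx': 318.4507420165537, 'cy': 197.9484506784025, 'R': array([[ 0.00434836, -0.999965  , -0.00714809],
       [-0.99685934, -0.0037694 , -0.07910278],
       [ 0.07907306,  0.00746961, -0.99684084]]), 't': array([0.00966995, 0.56936004, 1.26313756])}
{'fx': 362.51581694786563, 'fy': 362.51581694786563, 'cx': 310.5177550750178, 'cy': 199.85417634463505, 'R': array([[ 0.78066956, -0.62448237,  0.02401675],
       [-0.35243638, -0.47166845, -0.80828057],
       [ 0.51608491,  0.62253566, -0.5883075 ]]), 't': array([-0.40459341,  0.28920579,  0.65492069])}
```

View pics/top0.png

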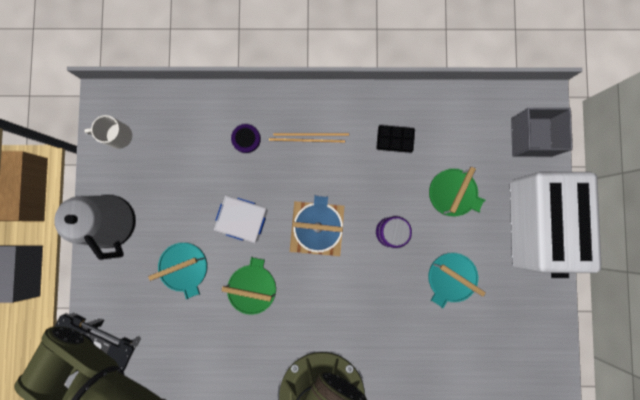

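View pics/side0.png

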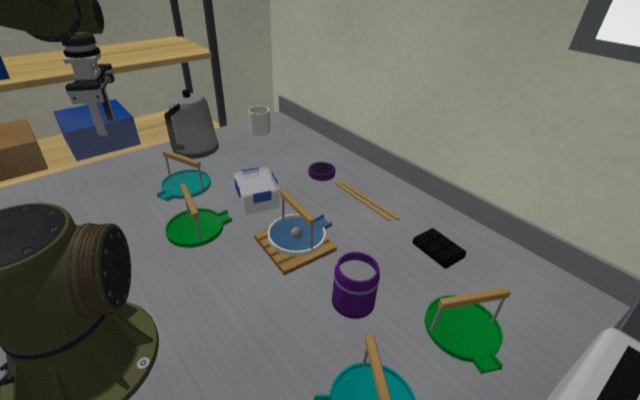

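The top picture shows the blue dish on the trivet at about (318,227), with its spout up, away from the robot. The open purple jar is at (394,232), on the -y side. The container is at (240,219). Two green and two turquoise dishes, at (453,192), (251,288), (183,268) and (453,278), are look-alikes. Only the dish at (318,227) is blue and on the trivet, so I'll crop it and measure.

```bash
python3 - <<'E'
from h import *
p=cv2.imread('pics/top0.png'); d=np.load('pics/top0.npy')
cv2.imwrite('pics/crop0.png',cv2.resize(p[180:270,200:440],None,fx=3.3,fy=3.3,interpolation=cv2.INTER_CUBIC))
W=world('top',d); hsv=cv2.cvtColor(p,cv2.COLOR_BGR2HSV)
def rep(n,m):
    P=W[m&(d>0)]; c,s,a=cv2.minAreaRect((P[:,:2]*1000).astype(np.float32)); 
    print(n,len(P),'med',np.median(P,0).round(4),'rect',np.round(c,1),np.round(s,1),round(a,2),'z',np.percentile(P[:,2],[5,95]).round(3))
    return P
v,u=np.indices(d.shape)
box=lambda a,b,c,e:(u>=a)&(u<=b)&(v>=c)&(v<=e)
H,S,V=hsv[...,0],hsv[...,1],hsv[...,2]
z=W[...,2]
wood=(H>8)&(H<25)&(S>80)
b=rep('bar',box(285,355,195,260)&wood&(z>.1))
q=b[:,:2]-b[:,:2].mean(0); print(np.linalg.svd(q,full_matrices=False)[2], b[:,:2].mean(0))
rep('trivet',box(285,355,195,260)&(z<.03)&(z>.008))
rep('blue',box(285,355,185,260)&(H>95)&(H<120)&(S>80)&(z<.09))
sp=rep('spout',box(308,335,190,206)&(H>95)&(H<120)&(S>80))
jr=rep('jar rim',box(370,420,205,260)&(z>.1))
import scipy.optimize as so
print('jar hull centre', cv2.minEnclosingCircle((jr[:,:2]*1000).astype(np.float32)))
print('jar all z',[z[v0,394].round(3) for v0 in range(210,256,2)])
rep('cont',box(205,275,190,250)&(z>.05))
rep('trivwood',box(285,355,195,260)&wood&(z<.03))
E
```

```text
bar 196 med [0.485  0.0175 0.1269] rect [483.6  15.3] [131.3  13.4] 82.85 z [0.123 0.13 ]
[[ 0.10429672  0.99454623]
 [ 0.99454623 -0.10429672]] [0.48419702 0.01659228]
trivet 1244 med [0.4693 0.0189 0.0187] rect [488.5  12.5] [162.9 169.6] 88.07 z [0.01 0.03]
blue 1317 med [0.4984 0.0127 0.0307] rect [492.9  18.9] [146.1 127.3] 27.39 z [0.025 0.037]
spout 138 med [0.5591 0.0073 0.0348] rect [559.3   8.8] [43.4 29.4] 89.37 z [0.031 0.045]
jar rim 207 med [ 0.4726 -0.1926  0.1081] rect [ 472.8 -200. ] [83.9 82.2] 89.16 z [0.101 0.112]
jar hull centre ((472.2557678222656, -201.01858520507812), 43.251705169677734)
jar all z [np.float64(0.0), np.float64(0.001), np.float64(-0.001), np.float64(0.106), np.float64(0.082), np.float64(0.082), np.float64(0.089), np.float64(0.086), np.float64(0.087), np.float64(0.083), np.float64(0.081), np.float64(0.086), np.float64(0.088), np.float64(0.084), np.float64(0.083), np.float64(0.085), np.float64(0.085), np.float64(0.085), np.float64(0.106), np.float64(0.006), np.float64(0.002), np.float64(-0.001), np.float64(0.004)]
cont 1736 med [0.5077 0.2337 0.0673] rect [507.8 234.9] [133.1 111.8] 72.11 z [0.063 0.071]
trivwood 498 med [0.4367 0.0574 0.0136] rect [480.6  16.9] [147.7 147.3] 85.14 z [0.007 0.018]
```

View pics/crop0.png

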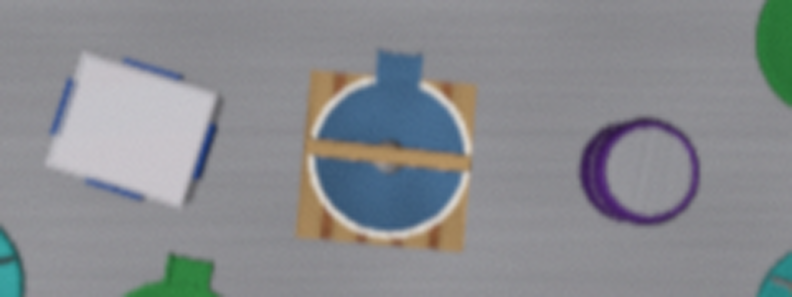

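The enlarged crop shows the blue dish with its spout away from the robot, its bar along y and the ball under the bar. The jar is on the -y side.

- **Bar:** middle at (0.484, 0.0166) and top at z≈0.127, where 0.128 is expected.
- **Dish yaw:** about -0.10.
- **Jar:** axis at (0.4725, -0.200), 0.218 m from the trivet.

The numbers agree, so I'll start the approach.

Request:
play_rows([
  [[0.03, -0.06, 0.03, 0, 0, -0.02, 1], [0.043, -0.081, 0.03, 0, 0, -0.02, 1], [0.043, -0.081, 0, 0, 0, -0.02, 1], [0.043, -0.081, 0, 0, 0, -0.02, 1], [0.043, -0.081, 0, 0, 0, -0.02, 1]],
])

```text
t: 0.6
ee_pos: [0.2845, 0.3862, 0.2232]
orientation: [0.914, 0.406, -0.0, 0.0]
wrist_force: [-0.0, -0.6, -0.1]
opening: 0.0937
```

Request:
play_rows([
  [[0.043, -0.081, 0, 0, 0, -0.02, 1], [0.043, -0.081, 0, 0, 0, -0.02, 1], [0.043, -0.081, 0, 0, 0, -0.02, 1], [0.043, -0.081, 0, 0, 0, -0.02, 1], [0.043, -0.081, 0, 0, 0, -0.02, 1]],
])

```text
t: 1.1
ee_pos: [0.349, 0.2647, 0.2233]
orientation: [0.966, 0.258, -0.0, 0.0]
wrist_force: [-0.0, 0.4, 0.3]
opening: 0.094
```

Request:
play_rows([
  [[0.043, -0.081, 0, 0, 0, -0.02, 1], [0.043, -0.081, 0, 0, 0, -0.02, 1], [0.043, -0.081, 0, 0, 0, -0.02, 1], [0.043, -0.081, 0, 0, 0, -0.02, 1], [0.043, -0.081, 0, 0, 0, -0.02, 1]],
])

```text
t: 1.6
ee_pos: [0.4135, 0.1432, 0.2233]
orientation: [0.995, 0.103, -0.0, 0.0]
wrist_force: [-0.4, -0.3, -0.1]
opening: 0.0938
```

Request:
play_rows([
  [[0.043, -0.081, 0, 0, 0, -0.02, 1], [0.043, -0.081, 0, 0, 0, -0.02, 1], [0.043, -0.081, 0, 0, 0, -0.02, 1], [0.043, -0.081, 0, 0, 0, -0.02, 1], [0.03, -0.06, 0, 0, 0, -0.02, 1]],
])

```text
t: 2.1
ee_pos: [0.4743, 0.0277, 0.2232]
orientation: [0.999, -0.054, -0.0, 0.0]
wrist_force: [-0.3, -0.2, -0.6]
opening: 0.0938
```

```bash
cat >> h.py <<'E'
from scipy.spatial.transform import Rotation as Ro
def wristW(f):
    s=arm.get_state(); p,d=snap('wrist',f); c=camera_params('wrist')
    v,u=np.indices(d.shape); P=np.stack([(u-c['cx'])/c['fx']*d,(v-c['cy'])/c['fy']*d,d],-1)
    H=np.array(c['hand_eye']); P=P@H[:3,:3].T+H[:3,3]
    return s,p,d,P@Ro.from_quat(s['orientation']).as_matrix().T+s['ee_pos']
E
python3 - <<'E'
from h import *
s,p,d,W=wristW('w1'); print(s['ee_pos'],s['orientation'],camera_params('wrist')['hand_eye'])
hsv=cv2.cvtColor(p,cv2.COLOR_RGB2HSV);H,S=hsv[...,0],hsv[...,1]
m=(d>0)&(H>8)&(H<25)&(S>80)&(W[...,2]>.1)&(W[...,2]<.15)
P=W[m];c,sz,a=cv2.minAreaRect((P[:,:2]*1000).astype(np.float32));print(len(P),c,sz,a,np.median(P,0))
v,u=np.nonzero(m);print(u.min(),u.max(),v.min(),v.max())
q=P[:,:2]-P[:,:2].mean(0);print(P[:,:2].mean(0),np.linalg.svd(q,full_matrices=False)[2][0])
E
```

```text
[0.47427177 0.02765391 0.22317441] [ 9.98543913e-01 -5.39442810e-02 -2.57119998e-04  4.50423397e-05] [[ 9.99999514e-01  6.32375158e-04 -7.56229966e-04  1.02136496e-03]
 [-4.21678286e-04  9.67806680e-01  2.51694364e-01 -7.33756049e-02]
 [ 8.91049676e-04 -2.51693923e-01  9.67806476e-01 -1.78802235e-01]
 [ 0.00000000e+00  0.00000000e+00  0.00000000e+00  1.00000000e+00]]
4484 (411.9189453125, 90.71377563476562) (108.49284362792969, 307.73583984375) 43.4911003112793 [0.47859691 0.06886695 0.12654805]
56 345 0 291
[0.40322981 0.08467152] [ 0.75505643 -0.65565982]
```

View pics/w1.png

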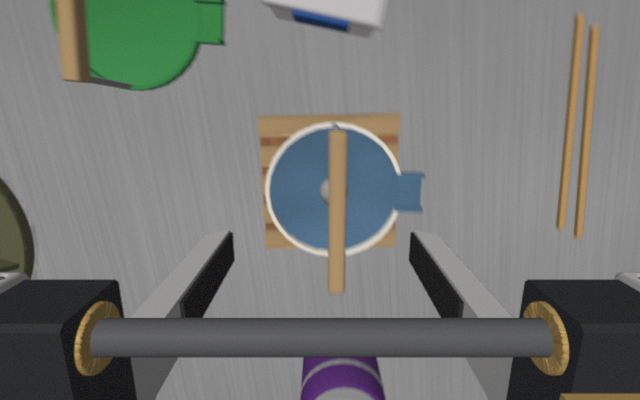

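The wrist picture shows the bar upright at column ~337, rows 130-292, with the ball behind it. The green dish's bar at (73,40) got into the mask, so I'll restrict it.

```bash
python3 - <<'E'
from h import *
p=cv2.imread('pics/w1.png');d=np.load('pics/w1.npy')
c=camera_params('wrist');s=arm.get_state()
v,u=np.indices(d.shape); P=np.stack([(u-c['cx'])/c['fx']*d,(v-c['cy'])/c['fy']*d,d],-1)
H=np.array(c['hand_eye']);P=P@H[:3,:3].T+H[:3,3];W=P@Ro.from_quat(s['orientation']).as_matrix().T+s['ee_pos']
hsv=cv2.cvtColor(p,cv2.COLOR_BGR2HSV);h,S=hsv[...,0],hsv[...,1]
m=(d>0)&(h>8)&(h<25)&(S>80)&(W[...,2]>.1)&(W[...,2]<.15)&(u>300)
P=W[m];print(len(P),cv2.minAreaRect((P[:,:2]*1000).astype(np.float32)),np.median(P,0))
q=P[:,:2]-P[:,:2].mean(0);print(P[:,:2].mean(0),np.linalg.svd(q,full_matrices=False)[2][0])
m=(d>0)&(h>8)&(h<25)&(S>80)&(W[...,2]>0)&(W[...,2]<.03)&(u>230)&(u<420)&(v<260)
P=W[m];print('trivet',len(P),cv2.minAreaRect((P[:,:2]*1000).astype(np.float32)),np.median(P,0))
E
```

```text
2471 ((486.6762390136719, 11.532909393310547), (133.65042114257812, 12.736454010009766), 83.24877166748047) [0.48711184 0.01677208 0.12741245]
[0.48702262 0.01511902] [-0.11376418 -0.99350778]
trivet 3426 ((483.477294921875, 13.587379455566406), (148.2864532470703, 150.27249145507812), 84.22396087646484) [0.44864532 0.06975768 0.01432578]
```

Request:
play_rows([
  [[0.017, -0.022, 0, 0, 0, 0, 1], [0.02, -0.022, -0.05, 0, 0, 0, 1], [0, 0, -0.07, 0, 0, 0, 1], [0, 0, -0.07, 0, 0, 0, 1], [0, 0, -0.07, 0, 0, 0, 1]],
])

```text
t: 2.65
ee_pos: [0.4848, 0.0164, 0.1446]
orientation: [0.999, -0.051, -0.0, -0.0]
wrist_force: [0.9, 0.9, 0.1]
opening: 0.094
```

Request:
play_rows([
  [[0, 0, -0.05, 0, 0, 0, 1], [0, 0, -0.04, 0, 0, 0, 1], [0, 0, -0.03, 0, 0, 0, 1], [0, 0, -0.023, 0, 0, 0, 1], [0, 0, 0, 0, 0, 0, 1]],
])

```text
t: 3.15
ee_pos: [0.4847, 0.016, 0.102]
orientation: [0.999, -0.052, -0.0, 0.0]
wrist_force: [-0.2, 0.1, 0.5]
opening: 0.094
```

```bash
python3 - <<'E'
from h import *
print(arm.get_state()['ee_pos']);snap('wrist','w2');p,_=snap('side','s2')
cv2.imwrite('pics/s2c.png',cv2.resize(p[150:320,200:420,::-1],None,fx=3.4,fy=3.4))
E
```

```text
[0.48474203 0.01597756 0.10201546]
```

View pics/w2.png

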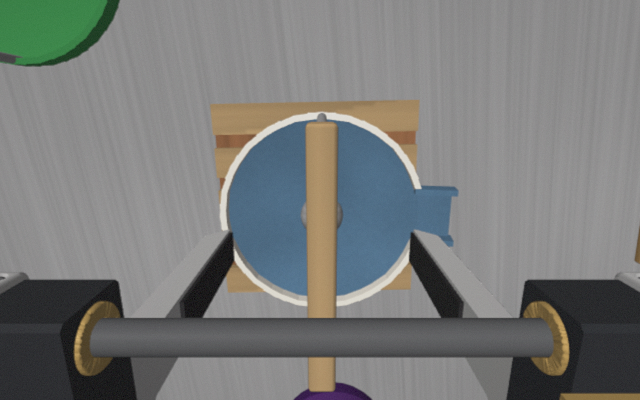

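View pics/s2c.png

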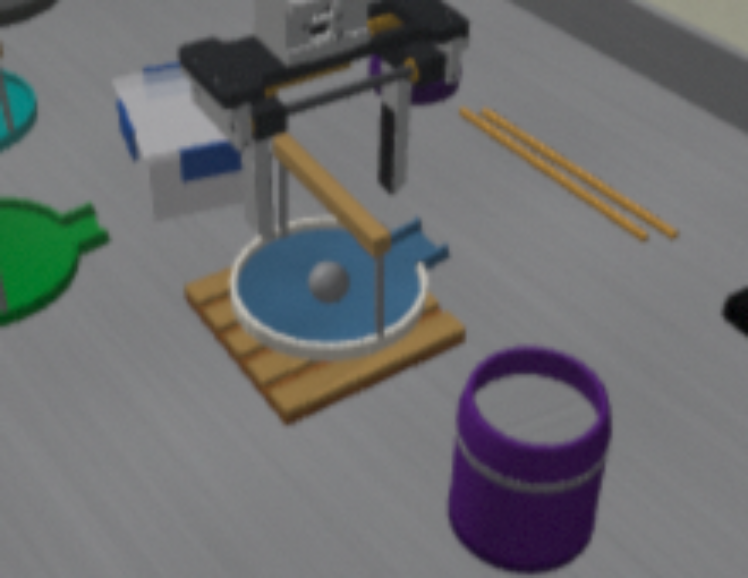

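The bar at column ~322 sits midway between the fingers (233 and 411), and the ball is in the middle of the dish. I'll close gently.

Request:
play_rows([
  [[0, 0, 0, 0, 0, 0, 0.85], [0, 0, 0, 0, 0, 0, 0.7], [0, 0, 0, 0, 0, 0, 0.55], [0, 0, 0, 0, 0, 0, 0.42], [0, 0, 0, 0, 0, 0, 0.32]],
])

```text
t: 3.75
ee_pos: [0.485, 0.0159, 0.1026]
orientation: [0.999, -0.052, 0.0, -0.0]
wrist_force: [-0.6, 0.5, 0.1]
opening: 0.0574
```

Request:
play_rows([
  [[0, 0, 0, 0, 0, 0, 0.25], [0, 0, 0, 0, 0, 0, 0.2], [0, 0, 0, 0, 0, 0, 0.18], [0, 0, 0, 0, 0, 0, 0.16], [0, 0, 0, 0, 0, 0, 0.14]],
])

```text
t: 4.25
ee_pos: [0.485, 0.0159, 0.1026]
orientation: [0.999, -0.052, 0.0, -0.0]
wrist_force: [0.5, -0.2, -0.5]
opening: 0.018
```

Request:
play_rows([
  [[0, 0, 0, 0, 0, 0, 0.12], [0, 0, 0, 0, 0, 0, 0.1], [0, 0, 0, 0, 0, 0, 0.05], [0, 0, 0, 0, 0, 0, 0], [0, 0, 0, 0, 0, 0, 0]],
])

```text
t: 4.75
ee_pos: [0.4849, 0.0159, 0.1025]
orientation: [0.999, -0.052, -0.0, -0.0]
wrist_force: [-1.8, 0.2, -0.2]
opening: 0.0137
```

Request:
play_rows([
  [[0, 0, 0, 0, 0, 0, 0], [0, 0, 0, 0, 0, 0, 0], [0, 0, 0.003, 0, 0, 0, 0], [0, 0, 0.006, 0, 0, 0, 0], [0, 0, 0.01, 0, 0, 0, 0]],
])

```text
t: 5.25
ee_pos: [0.4849, 0.0159, 0.1082]
orientation: [0.999, -0.052, -0.0, 0.0]
wrist_force: [0.2, -0.5, -2.0]
opening: 0.0136
```

Request:
play_rows([
  [[0, 0, 0.015, 0, 0, 0, 0], [0, 0, 0.02, 0, 0, 0, 0], [0, 0, 0.025, 0, 0, 0, 0], [0, 0, 0.03, 0, 0, 0, 0], [0, 0, 0.03, 0, 0, 0, 0]],
])

```text
t: 5.75
ee_pos: [0.485, 0.0158, 0.1452]
orientation: [0.999, -0.052, 0.0, 0.0]
wrist_force: [-0.9, -0.6, -2.4]
opening: 0.0137
```

```bash
python3 - <<'E'
from h import *
s=arm.get_state();print(s['ee_pos'],s['wrist_force'],s['ft_torque']);p,_=snap('side','s3')
cv2.imwrite('pics/s3c.png',cv2.resize(p[120:320,200:420,::-1],None,fx=3,fy=3))
E
```

```text
[0.48504496 0.01584489 0.14521468] [-0.92012894 -0.64173369 -2.39975745] [-0.08409868  0.08706422  0.00462104]
```

View pics/s3c.png

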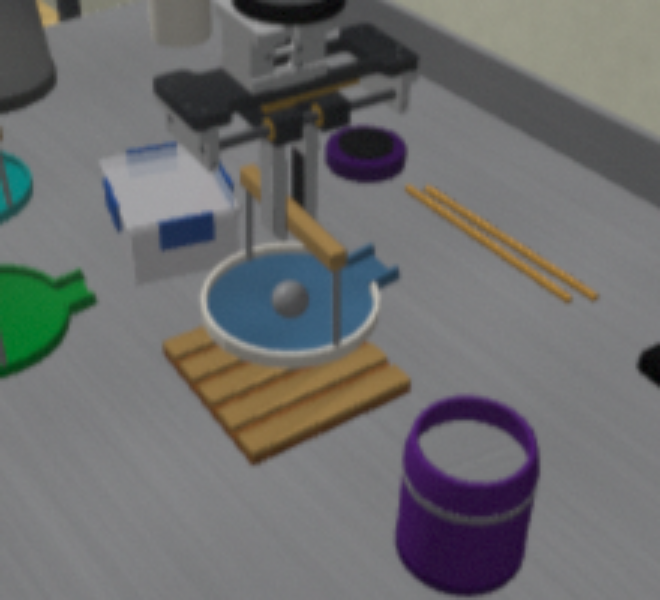

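The dish is lifted and level, with the ball in the middle at crop pixel ~(290,298). I'll lift it further.

Request:
play_rows([
  [[0, 0, 0.025, 0, 0, 0, 0], [0, 0, 0.03, 0, 0, 0, 0], [0, 0, 0.03, 0, 0, 0, 0], [0, 0, 0.03, 0, 0, 0, 0], [0, 0, 0.03, 0, 0, 0, 0]],
])

```text
t: 6.3
ee_pos: [0.485, 0.0159, 0.1886]
orientation: [0.999, -0.052, 0.0, 0.0]
wrist_force: [-0.1, -0.1, -2.4]
opening: 0.0137
```

Request:
play_rows([
  [[0, 0, 0.03, 0, 0, 0, 0], [0, 0, 0.02, 0, 0, 0, 0], [0, 0, 0.015, 0, 0, 0, 0], [0, 0, 0.007, 0, 0, 0, 0], [0, 0, 0, 0, 0, 0, 0]],
])

```text
t: 6.8
ee_pos: [0.485, 0.0159, 0.2094]
orientation: [0.999, -0.052, -0.0, 0.0]
wrist_force: [-0.4, -0.3, -2.7]
opening: 0.0137
```

Request:
play_rows([
  [[0, 0, 0, 0, 0, -0.003, 0], [0, 0, 0, 0, 0, -0.006, 0], [0, 0, 0, 0, 0, -0.009, 0], [0, 0, 0, 0, 0, -0.012, 0], [0, 0, 0, 0, 0, -0.015, 0]],
])

```text
t: 7.3
ee_pos: [0.4849, 0.0159, 0.2092]
orientation: [0.992, -0.124, -0.0, 0.0]
wrist_force: [-0.5, -0.7, -2.9]
opening: 0.0138
```

```bash
python3 - <<'E'
from h import *
s=arm.get_state();print(s['ee_pos'],s['orientation'],s['wrist_force'],s['ft_torque']);p,_=snap('side','s4')
cv2.imwrite('pics/s4c.png',cv2.resize(p[100:320,200:420,::-1],None,fx=2.7,fy=2.7))
E
```

```text
[0.48493503 0.01586743 0.20922135] [ 9.92259654e-01 -1.24180394e-01 -9.77290811e-05  1.66210302e-05] [-0.5185162  -0.71161205 -2.93307312] [-0.07123451  0.0711669   0.00150851]
```

View pics/s4c.png

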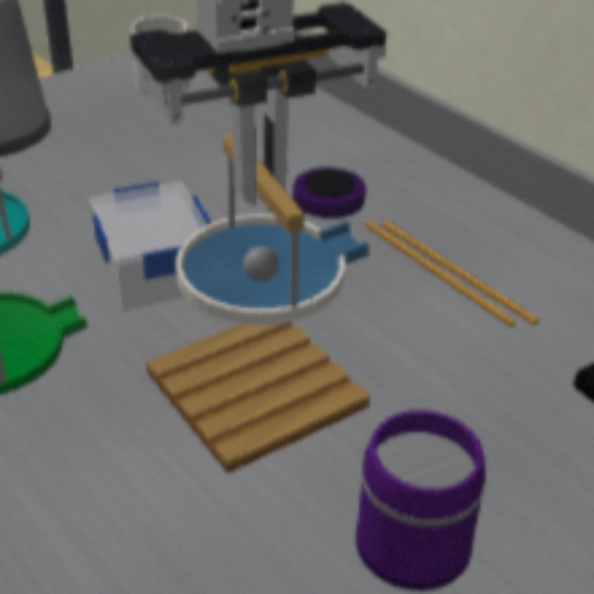

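The ball is still in the middle and the dish is level, so I'll continue the turn.

Request:
play_rows([
  [[0, 0, 0, 0, 0, -0.018, 0], [0, 0, 0, 0, 0, -0.02, 0], [0, 0, 0, 0, 0, -0.02, 0], [0, 0, 0, 0, 0, -0.02, 0], [0, 0, 0, 0, 0, -0.02, 0]],
])

```text
t: 7.85
ee_pos: [0.4849, 0.0159, 0.2092]
orientation: [0.962, -0.275, -0.0, 0.0]
wrist_force: [-1.0, -0.4, -2.7]
opening: 0.0136
```

Request:
play_rows([
  [[0, 0, 0, 0, 0, -0.02, 0], [0, 0, 0, 0, 0, -0.02, 0], [0, 0, 0, 0, 0, -0.02, 0], [0, 0, 0, 0, 0, -0.02, 0], [0, 0, 0, 0, 0, -0.02, 0]],
])

```text
t: 8.35
ee_pos: [0.4849, 0.0159, 0.2092]
orientation: [0.907, -0.422, -0.0, 0.0]
wrist_force: [-0.6, -0.4, -2.2]
opening: 0.0135
```

Request:
play_rows([
  [[0, 0, 0, 0, 0, -0.02, 0], [0, 0, 0, 0, 0, -0.02, 0], [0, 0, 0, 0, 0, -0.02, 0], [0, 0, 0, 0, 0, -0.02, 0], [0, 0, 0, 0, 0, -0.02, 0]],
])

```text
t: 8.85
ee_pos: [0.4849, 0.0159, 0.2092]
orientation: [0.83, -0.558, -0.0, 0.0]
wrist_force: [0.3, -0.4, -2.4]
opening: 0.0137
```

Request:
play_rows([
  [[0, 0, 0, 0, 0, -0.02, 0], [0, 0, 0, 0, 0, -0.02, 0], [0, 0, 0, 0, 0, -0.02, 0], [0, 0, 0, 0, 0, -0.02, 0], [0, 0, 0, 0, 0, -0.02, 0]],
])

```text
t: 9.35
ee_pos: [0.4849, 0.0158, 0.2092]
orientation: [0.732, -0.681, -0.0, 0.0]
wrist_force: [-0.2, 0.4, -2.3]
opening: 0.0134
```

Request:
play_rows([
  [[0, 0, 0, 0, 0, -0.018, 0], [0, 0, 0, 0, 0, -0.015, 0], [0, 0, 0, 0, 0, -0.01, 0], [0, 0, 0, 0, 0, -0.006, 0], [0, 0, 0, 0, 0, -0.003, 0]],
])

```text
t: 9.85
ee_pos: [0.485, 0.0159, 0.2093]
orientation: [-0.675, 0.738, 0.0, -0.0]
wrist_force: [-0.4, -0.2, -2.0]
opening: 0.0134
```

Request:
play_rows([
  [[0, 0, 0, 0, 0, 0, 0], [0, 0, 0, 0, 0, 0, 0], [0, 0, 0, 0, 0, 0, 0], [0, 0, 0, 0, 0, 0, 0], [0, 0, 0, 0, 0, 0, 0]],
])

```text
t: 10.35
ee_pos: [0.485, 0.0159, 0.2093]
orientation: [-0.675, 0.738, 0.0, 0.0]
wrist_force: [0.0, 0.2, -2.2]
opening: 0.0137
```

```bash
cat > m.py <<'E'
from h import *
import sys
f=sys.argv[1]
s=arm.get_state();print(s['ee_pos'],s['orientation'],s['wrist_force'],s['ft_torque'])
p,_=snap('side','s'+f); cv2.imwrite(f'pics/s{f}c.png',cv2.resize(p[100:320,200:420,::-1],None,fx=2.7,fy=2.7))
p,d=snap('top','t'+f); cv2.imwrite(f'pics/t{f}c.png',cv2.resize(p[170:280,280:440,::-1],None,fx=4,fy=4))
W=world('top',d);hsv=cv2.cvtColor(p,cv2.COLOR_RGB2HSV);h,S=hsv[...,0],hsv[...,1];v,u=np.indices(d.shape)
b=(d>0)&(h>95)&(h<120)&(S>80)&(W[...,2]>.09)&(W[...,2]<.2)&(u>290)
n,L,st,_=cv2.connectedComponentsWithStats(b.astype(np.uint8))
for k in np.argsort(-st[1:,4])[:3]+1: print(st[k],np.median(W[L==k],0).round(4))
P=W[b];y0=P[:,1].min();print('blue',len(P),P.min(0),P.max(0),'zpct',np.percentile(P[:,2],[5,50,95]))
T=P[P[:,1]<y0+.02];print('tip strip',len(T),T.mean(0),T[:,0].min(),T[:,0].max(),y0)
j=(d>0)&(u>360)&(u<430)&(v>200)&(v<262)&(h>130)&(h<160)&(S>60)&(W[...,2]>.1)&(W[...,2]<.12)
if j.sum(): print('jar',j.sum(),cv2.minEnclosingCircle((W[j][:,:2]*1000).astype(np.float32)))
E
python3 m.py 5
```

```text
[0.48496831 0.01585864 0.20933526] [-6.75014850e-01  7.37804142e-01  8.05271914e-07  4.94766501e-06] [ 0.03387892  0.18994389 -2.21212608] [-0.00721685  0.11996593  0.03756148]
[318 244  16   8  87] [ 0.4321 -0.0016  0.1393]
[299 243  12   8  61] [0.4345 0.0436 0.1386]
blue 148 [ 0.41891218 -0.02811578  0.13321604] [0.43989146 0.06230643 0.14389799] zpct [0.13493148 0.13889176 0.14239486]
tip strip 30 [ 0.43298143 -0.01630006  0.13948189] 0.42426277595523637 0.4375684532041203 -0.028115778046392932
jar 190 ((472.296142578125, -200.46372985839844), 42.841575622558594)
```

View pics/s5c.png

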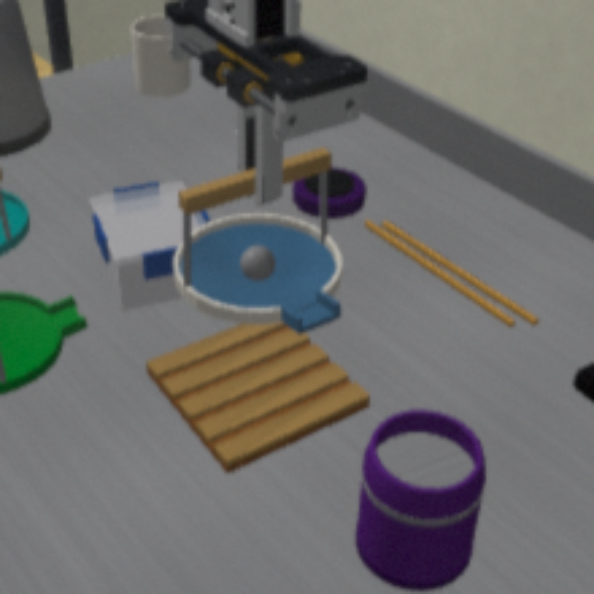

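View pics/t5c.png

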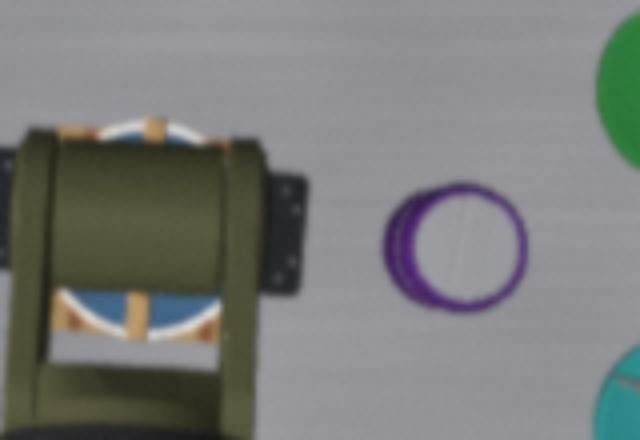

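The side view shows the dish level, the ball in the middle and the spout turned to the jar's side; tool heading -1.66, and the jar still at (0.472, -0.200). The remaining shift is about (-4.5, -126.6, +10) mm.

Request:
play_rows([
  [[0, -0.004, 0.002, 0, 0, 0, 0], [0, -0.008, 0.003, 0, 0, 0, 0], [0, -0.012, 0.003, 0, 0, 0, 0], [-0.001, -0.016, 0.003, 0, 0, 0, 0], [-0.001, -0.02, 0.003, 0, 0, 0, 0]],
])

```text
t: 10.95
ee_pos: [0.4843, -0.0026, 0.2137]
orientation: [-0.675, 0.738, -0.0, 0.0]
wrist_force: [0.0, -1.1, -3.0]
opening: 0.0138
```

Request:
play_rows([
  [[-0.001, -0.022, 0.003, 0, 0, 0, 0], [-0.001, -0.022, 0.003, 0, 0, 0, 0], [-0.001, -0.022, 0.003, 0, 0, 0, 0], [-0.001, -0.022, 0.003, 0, 0, 0, 0], [-0.001, -0.022, 0.003, 0, 0, 0, 0]],
])

```text
t: 11.45
ee_pos: [0.4828, -0.0357, 0.2181]
orientation: [-0.675, 0.738, 0.0, -0.0]
wrist_force: [0.2, -0.6, -2.4]
opening: 0.0138
```

```bash
python3 m.py 6
```

```text
[ 0.48280266 -0.03573134  0.21810771] [-6.74971802e-01  7.37843524e-01  1.68780385e-05 -2.28747109e-05] [ 0.23149058 -0.61323945 -2.42435986] [0.0529315  0.1581205  0.00849633]
[318 240  15  12 101] [ 0.435  -0.0094  0.148 ]
[339 245  13   8  65] [ 0.4275 -0.0567  0.148 ]
blue 166 [ 0.41688728 -0.07529547  0.14283266] [0.44802002 0.01170402 0.15494901] zpct [0.14444073 0.14801977 0.15198291]
tip strip 33 [ 0.42845556 -0.06400586  0.14783794] 0.41963502785178314 0.4352147583883597 -0.07529546901821912
jar 186 ((471.5303955078125, -200.47142028808594), 42.65690994262695)
```

View pics/s6c.png

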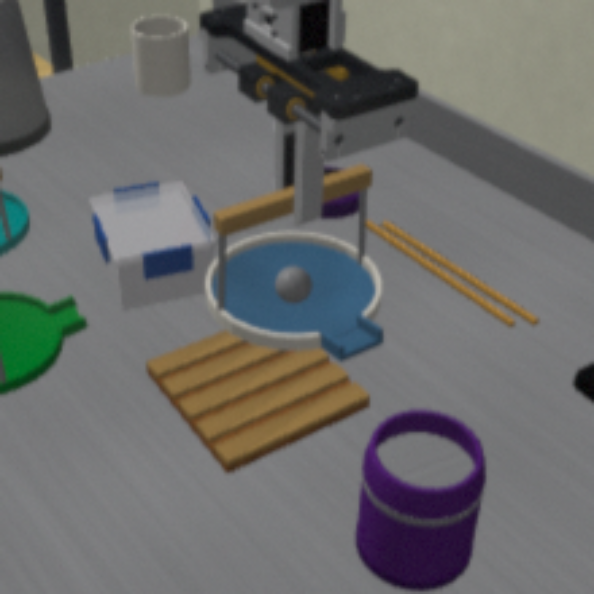

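The dish is steady and the ball still in the middle. About (-2, -75) mm is left.

Request:
play_rows([
  [[-0.001, -0.014, 0, 0, 0, 0, 0], [-0.001, -0.02, 0, 0, 0, 0, 0], [-0.001, -0.022, 0, 0, 0, 0, 0], [-0.001, -0.022, 0, 0, 0, 0, 0], [-0.001, -0.022, 0, 0, 0, 0, 0]],
])

```text
t: 12.05
ee_pos: [0.4813, -0.0658, 0.218]
orientation: [-0.675, 0.738, 0.0, -0.0]
wrist_force: [0.4, -0.2, -1.9]
opening: 0.0138
```

Request:
play_rows([
  [[-0.001, -0.022, 0, 0, 0, 0, 0], [-0.001, -0.022, 0, 0, 0, 0, 0], [-0.001, -0.022, 0, 0, 0, 0, 0], [0, -0.022, 0, 0, 0, 0, 0], [0, -0.02, 0, 0, 0, 0, 0]],
])

```text
t: 12.55
ee_pos: [0.4805, -0.0981, 0.218]
orientation: [-0.675, 0.738, -0.0, 0.0]
wrist_force: [0.4, -0.2, -3.1]
opening: 0.0139
```

Request:
play_rows([
  [[0, -0.018, 0, 0, 0, 0, 0], [0, -0.012, 0, 0, 0, 0, 0], [0, -0.008, 0, 0, 0, 0, 0], [0, -0.004, 0, 0, 0, 0, 0], [0, 0, 0, 0, 0, 0, 0]],
])

```text
t: 13.05
ee_pos: [0.4805, -0.1102, 0.218]
orientation: [-0.675, 0.738, 0.0, -0.0]
wrist_force: [0.5, -1.5, -2.7]
opening: 0.0141
```

Request:
play_rows([
  [[0, 0, 0, 0, 0, 0, 0], [0, 0, 0, 0, 0, 0, 0], [0, 0, 0, 0, 0, 0, 0], [0, 0, 0, 0, 0, 0, 0], [0, 0, 0, 0, 0, 0, 0]],
])

```text
t: 13.55
ee_pos: [0.4805, -0.1101, 0.2181]
orientation: [-0.675, 0.738, -0.0, 0.0]
wrist_force: [0.9, -0.4, -3.1]
opening: 0.0138
```

```bash
python3 m.py 7
```

```text
[ 0.48047271 -0.11012138  0.21805671] [-6.75005809e-01  7.37812413e-01 -2.23923027e-05  3.12601547e-06] [ 0.89108713 -0.36513417 -3.11354543] [ 0.06797217  0.15765373 -0.03078244]
[355 243   8  11  69] [ 0.4276 -0.0962  0.1468]
[370 244  11   9  62] [ 0.4277 -0.1335  0.1475]
[348 208   6   5  16] [ 0.5262 -0.0753  0.1492]
blue 160 [ 0.4145826  -0.6582143   0.14115795] [ 0.53283699 -0.05422181  0.19209291] zpct [0.14347761 0.14744042 0.15168492]
tip strip 1 [ 0.52783228 -0.6582143   0.18921085] 0.5278322815179165 0.5278322815179165 -0.6582143013776974
```

View pics/s7c.png

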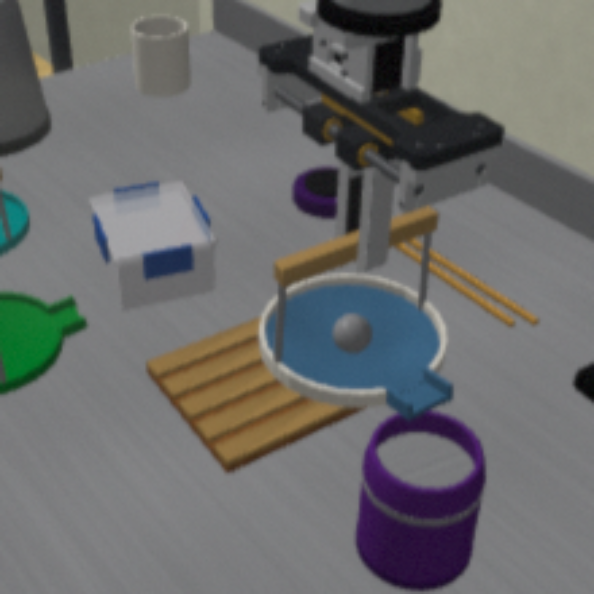

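View pics/t7c.png

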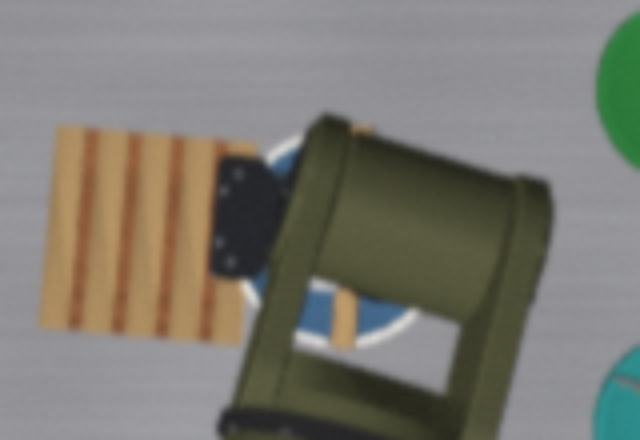

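The dish is above the jar in the side view, with the spout at crop pixel ~(420,395) and the ball centred. The top view is hidden by the arm, so I'll measure the spout tip and level with the side camera's depth.

```bash
python3 - <<'E'
from h import *
d=np.load('pics/s7.npy');p=cv2.imread('pics/s7.png');W=world('side',d)
hsv=cv2.cvtColor(p,cv2.COLOR_BGR2HSV);h,S=hsv[...,0],hsv[...,1];v,u=np.indices(d.shape)
box=(u>285)&(u<375)&(v>195)&(v<260)
b=box&(h>95)&(h<122)&(S>80)&(d>0)&(W[...,2]>.11)
P=W[b];y=np.percentile(P[:,1],1);print('ymin',y)
for a in range(0,5):
    T=P[(P[:,1]>y+.008*a)&(P[:,1]<y+.008*(a+1))];print(a,len(T),T.mean(0).round(4),np.percentile(T,[3,97],0).round(3).tolist())
r=(h>95)&(h<122)
wr=box&(S<40)&(hsv[...,2]>170)&(d>0)&(W[...,2]>.12)
R=W[wr];print('rim',len(R),cv2.minEnclosingCircle((R[:,:2]*1000).astype(np.float32)))
A=np.c_[R[:,:2],np.ones(len(R))];print('rim plane',np.linalg.lstsq(A,R[:,2],rcond=None)[0],R[:,2].mean())
g=box&(S<60)&(hsv[...,2]<170)&(d>0)&(u>320)&(u<342)&(v>212)&(v<235);G=W[g];print('ball',len(G),G.mean(0),G[:,2].max())
# jar before/after
d0=np.load('pics/s3.npy');j=(u>325)&(u<385)&(v>262)&(v<320)
p0=cv2.imread('pics/s3.png');print('jar img diff',np.abs(p0.astype(int)-p)[j].mean(), 'cont',np.abs(p0.astype(int)-p)[175:212,232:272].mean())
E
```

```text
ymin -0.20015197151740863
0 92 [ 0.4673 -0.1966  0.1558] [[0.45, -0.2, 0.15], [0.487, -0.192, 0.164]]
1 66 [ 0.4712 -0.1881  0.1555] [[0.45, -0.192, 0.151], [0.488, -0.184, 0.164]]
2 63 [ 0.4713 -0.1802  0.1545] [[0.451, -0.184, 0.15], [0.489, -0.177, 0.162]]
3 43 [ 0.4738 -0.1727  0.1524] [[0.452, -0.176, 0.149], [0.491, -0.169, 0.161]]
4 59 [ 0.4853 -0.164   0.1493] [[0.462, -0.168, 0.148], [0.511, -0.16, 0.151]]
rim 89 ((476.5685729980469, -110.41922760009766), 70.2857666015625)
rim plane [0.0040998  0.00485016 0.15798221] 0.15935991021702653
ball 151 [ 0.4716903  -0.11439208  0.16188592] 0.17111717910363375
jar img diff 1.5233422539399346 cont 1.6292792792792792
```

```bash
python3 - <<'E'
from h import *
s=arm.get_state();print(s['t'],abs(s['dq']).max(),s['opening'],s['wrist_force']);print(hand_in())
E
```

```text
13.65 0.0015085828043168079 0.01356275640267796 [ 0.21737212 -1.2316767  -3.59971781]
the job is handed in; nothing more can be done
None
```

I gripped the blue dish by the middle of its bar and lifted it off the trivet. I turned it a quarter turn clockwise so the spout faces the jar, then carried it over without turning it further. I handed it in at 13.65 s with the dish still held there; the hand-in gives no verdict.

**Last checks**

| Check | Measured |
|---|---|
| Spout tip, side camera | about (0.468, -0.200, 0.155), within 5 mm of the jar's axis and about 45 mm above its rim |
| Dish level | rim plane tilted less than 0.01 rad |
| Tool heading | -1.66 rad, a quarter turn from the trivet's -0.09 |
| Ball | in the middle of the dish |
| Arm | joint speeds about 0.0015 rad/s, bar held at 13.6 mm opening |
| Jar and container | no visible shift in the side pictures since just after the lift |

- **Top camera:** the arm hid the spout and jar at the end. Its automatic tip reading was a stray pixel, so I used the side camera alone.
- **Bar position:** before the grasp, the wrist and top cameras differed by 2-3 mm on the bar's middle, within their calibration error.
- **Not compared:** I did not measure the ice block, jar lid or chopsticks again after the move. I saw no contact with them in the pictures.

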